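Set and lock the depth stop of a craft press

TASK

Set the depth stop of the little green hand press to the wooden blank lying under it: slide the red-headed stop rod down until its brass foot rests on the blank with a light, steady touch, without pressing hard on the wood (20 N would mark it). Then swing the orange clamp lever clockwise as far as it goes to lock the stop, and let go with the foot still down on the blank; leave the blanks and the things around the press where they are.

Things in the scene. Friction and masses are not known exactly. Their poses are not given: they have to be found in the camera images.
- press: Green hand press, fixed. Origin: on the table directly under the stop rod's axis; x away from the robot at yaw 0, y left, z up. Base plate 20 mm thick, x -60 to 140, y -170 to 190 mm. Head with ram and punch runs from the rod to a column at y 145; collar top z 165, nothing of head or column above z 185; punch tip z 80, y 62. Feed handle's black ball: x 75, y 222, top z 235.
- rod_head_top (a point): Centre of the flat top of the stop rod's red head, an upright cylinder 26 mm in diameter and 30 mm high; this point is 182 mm above the foot's face, at z 292 mm fully raised. Below the head the steel rod is 12 mm thick. The head can be gripped from above or pushed down on its top.
- stop_rod: Steel stop rod with a brass foot (18 mm disc, 10 mm high) and a red head. Origin: centre of the foot's lower face, which must touch the blank; at z 110 mm fully raised, slides down 85 mm, starts 0 to 25 mm down. Collar friction about 5 N, mass 0.15 kg: 3.5 N push it down, 6.5 N pull it up; it stays where left. Stiff: 1 mm too far adds 20 N or more; touch down at 5 mm/s or slower.
- clamp_lever (a joint): Clamp lever angle, rad: 0 = it points to the press's -y (open), grows clockwise seen from above, towards the press's -x; hard stop, fully locked, at 1.4. Starts between 0 and 0.25. Turning takes about 2.7 to 4.2 N at the knob (0.20 N m friction plus 0.08 N m per rad); it stays where left.
- clamp_knob (a point): Centre of the top of the clamp lever's orange knob, an upright post 16 mm in diameter standing 26 mm above the flat steel lever bar (12 mm wide), 75 mm from the pivot axis. Top at z 201 mm.
- clamp_pivot (a point): Point on the vertical turning axis of the clamp lever, on top of the collar at z 165 mm, 45 mm from the rod's axis to the press's -y; fixed to the press. The lever's hub is 26 mm in diameter and 10 mm high.
- blank_thin: Pale rough-sawn wooden blank, 60 x 90 mm, about 16 mm thick (sawn, up to 2 mm off), loose. Origin: centre of its underside, on the press's base plate at z 20 mm; x along the 60 mm. One of the three blanks, drawn anew each time, lies under the stop rod, its centre about 25 mm from the rod axis towards the column; the other two are spares on the same plate.
- blank_mid: Plywood blank, 60 x 90 mm, about 23 mm thick (up to 2 mm off), otherwise as blank_thin.
- blank_thick: Mid-brown wooden blank, 60 x 90 mm, about 31 mm thick (up to 2 mm off), otherwise as blank_thin.
- glue_bottle: Yellow glue bottle with a red cap, 52 mm in diameter, 130 mm high, loose, standing right of the press. Origin: centre of its underside.
- pen_cup: Black cup of pens, 76 mm in diameter, 90 mm high (pens to 150 mm), loose, standing left of the press. Origin: centre of its underside.
- tape_roll: Roll of amber tape lying flat right of the press, 76 mm in diameter, 24 mm high, loose. Origin: centre of its underside.

How it is judged:
By the outcome, as a careful person would: the job done as asked, in the order asked, and still so for the second after the job is handed in, with the robot touching nothing.
It also fails if it takes over 70 s, if anything falls off the work surface, if the arm or the gripper's body presses on something with over 40 N, if the wrist force passes 120 N, or if a joint passes its speed limit or range.

ROBOT

A 6-joint arm with a two-finger parallel gripper is mounted at the origin on the work surface. World frame = base frame: x ahead of the robot, y to its left, z up, the work surface at z = 0. Lengths are in m, angles in rad, forces in N, time in s.
With the tool pointing down it reaches from about 0.375 to 0.975 m from the base axis. Payload 3.8 kg.
Tool frame: the origin (TCP) lies at the very end of the fingers, on their centre line; the grasp point (between the pads) lies bot.hold_point_z behind it (bot.hold_point_z is the distance from the TCP to the grasp point, in m); z points along the fingers, y is the line along which they close (so a half turn about z gives the same grasp; the last joint's range is limited). The gripper opens to 85 mm and grips with 20 to 120 N. Pads are 22 mm wide; open, the fingers measure 114 mm over their backs; the gripper's body (76 mm by 85 mm) begins 54 mm behind the grasp point. The pads swing forward as they close: fully open they stand 13 mm farther back than shut.
Start: joints at [1.111, 0.264, 1.604, -0, 1.274, -0.037], TCP at [0.277, 0.616, 0.231] pointing down, gripper open.
Joint ranges: [-2.63, 2.63], [-0.94, 2.18], [0.31, 2.57], [-1.31, 4.45], [0, 2.66], [-2.55, 2.55]. Speed limits (rad/s): [2.57, 2.57, 3.14, 3.14, 3.14, 3.14].

INTERFACE

Orientations are given as a rotation vector (axis times angle).
In Python, from workcell import bot, camrig, finish_job gives the robot as it stands (bot), with the cameras (camrig) and the job as plain functions.
- The arm moves only by the shell command python3 jog.py FILE [OPENING] [FORCE], which reads ROWS from the file FILE. ROWS is a JSON list that holds a single list of rows (three levels of brackets), with 1 to 5 rows, each of 4 numbers: dx, dy, dz in m, then a turn about the tool's z in rad; each row shifts and turns the commanded pose from where the row before left it, along the tool's axes as they then stand; what a row does not reach is not made up. A row lasts 1/8 s, in which the tool goes at most 0.0625 m and 0.188 rad, less where a joint would pass 70% of its speed; a pose out of reach is approached as far as the arm can. OPENING is the opening from 0.0 (shut) to 1.0 (fully open), set as the command begins (- or left out keeps the last). The fingers move at their own pace and stop on an object; FORCE is the grip in N (left out, the last holds). Time passes only in rows, so rows that do not move let the fingers close. It prints the time, the measured TCP pose, the force, the opening and the grip force at its end. Input that does not fit is refused with a message, and nothing moves.
- bot.read_state(): the state, without advancing time (a new reading comes with each control period).
- camrig.read_camera(name): name is "scene" or "side" or "wrist"; returns the picture (384x512x3 uint8, red, green, blue); there is no depth.
- camrig.camera_info(name): a dict with "intrinsics" (3x3 intrinsics, pixels), "extrinsics" (4x4, takes a point from camera to world coordinates). Camera axes: x right, y down, z forward; pixel columns grow to the right and rows downward; lengths in m; the calibration is good to about 2 mm. A picture is of the moment at which its call begins: read the wrist's pose just before it. camera_info takes no time and is no camera call; for the wrist camera it gives the pose at the moment of the call.
- finish_job(): hands the job in; it is judged then, once.
The state is a dict: "time": time; "q": joint angles; "joint_vel": joint speeds; "joint_torque": joint torques, N m; "tool_pos": TCP position; "tcp_rot": TCP orientation; "wrist_force": force on the tool from outside, world axes, zero at the start; "torque": the same for the moment, N m; "width": opening from 0.0 (shut) to 1.0 (fully open); "grip_force": force on a finger pad.
Only numpy, scipy, OpenCV 4.12 (cv2) and the standard library are available. Lean on these libraries where they do the work, as an engineer would, in place of code of your own. Each camera call takes 0.05 s, during which the arm holds its last target. There are 200 camera calls.

## Working session

There is one attempt and no reset: what is moved stays moved. The work goes in short steps, Python scripts to look and compute and a shell command to move; the robot and the scene stay as the last step left them, time stands still between calls to the robot, and variables do not carry over. Pictures are saved under pics/ and viewed, at most 10 in all, crops included, and the job is handed in when it is done.

```bash
ls; mkdir -p pics; python3 - <<'E'
from workcell import bot, camrig, finish_job
import cv2,numpy as np
for n in ("scene","side"):
    im=camrig.read_camera(n); np.save(f"pics/{n}.npy",im); c=camrig.camera_info(n)
    print(n,np.round(c["intrinsics"],1).tolist(),np.round(c["extrinsics"],3).tolist())
    cv2.imwrite(f"pics/{n}0.png",im[...,::-1])
a=cv2.imread("pics/scene0.png");b=cv2.imread("pics/side0.png")
cv2.imwrite("pics/both0.png",cv2.resize(np.hstack([a,b]),(800,300)))
s=bot.read_state();print(s,bot.hold_point_z)
E
```

```text
jog.py
pics
workcell.py
scene [[441.6, 0.0, 255.6], [0.0, 441.6, 189.8], [0.0, 0.0, 1.0]] [[0.467, 0.629, -0.621, 1.271], [0.884, -0.324, 0.336, -0.256], [0.01, -0.706, -0.708, 0.905], [0.0, 0.0, 0.0, 1.0]]
side [[402.6, 0.0, 251.5], [0.0, 402.6, 190.6], [0.0, 0.0, 1.0]] [[0.827, -0.36, 0.432, 0.21], [-0.562, -0.502, 0.658, -0.534], [-0.02, -0.786, -0.617, 0.737], [0.0, 0.0, 0.0, 1.0]]
{'time': 0.1, 'q': array([ 1.11111832e+00,  2.64688675e-01,  1.60527947e+00, -6.03808788e-06,
        1.27367425e+00, -3.68811201e-02]), 'joint_vel': array([-0.00114257, -0.00183331, -0.00275765, -0.00087139, -0.0001299 ,
        0.00108945]), 'joint_torque': array([ 5.29115441e-04, -5.16702497e+01, -3.68592489e+01,  1.35366781e-04,
        6.24727036e-03, -5.22445447e-06]), 'tool_pos': array([0.27665465, 0.6149639 , 0.23005649]), 'tcp_rot': array([-0.6590847 , -3.07116795,  0.00312273]), 'wrist_force': array([-0.13620265, -0.48527803, -0.14118123]), 'torque': array([-0.05851939, -0.05417411,  0.01677421]), 'grip_force': 0.0, 'width': 1.000835512645351} 0.0187
```

View pics/scene0.png

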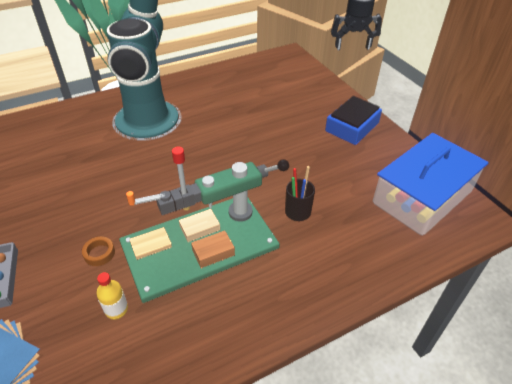

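View pics/side0.png

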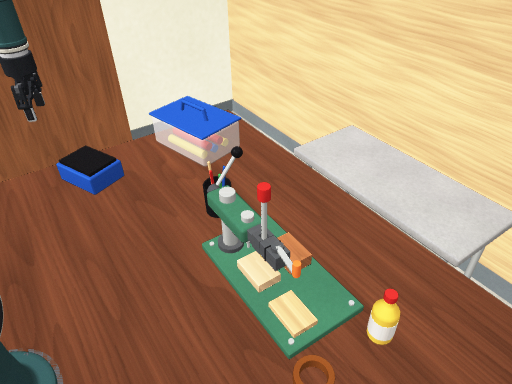

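The scene view shows the red head at about (178,155), the orange knob at (130,198), and blanks at (151,242), (199,223) and (213,248). The side view shows the head at (264,192), the knob at (296,268) and the black ball at (237,152). Next I triangulate these.

```bash
cat > h.py <<'E'
from workcell import bot, camrig, finish_job
import cv2,numpy as np
R={"red":[((0,170,90),(6,255,255)),((174,170,90),(180,255,255))],"orange":[((8,190,180),(17,255,255))],
"green":[((65,90,30),(90,255,160))]}
def mask(im,c):
    h=cv2.cvtColor(im,cv2.COLOR_RGB2HSV); return sum(cv2.inRange(h,a,b) for a,b in R[c])
def blobs(m,amin=15):
    n,l,s,c=cv2.connectedComponentsWithStats(m)
    return sorted([(int(s[i,4]),c[i].round(1).tolist(),s[i,:4].tolist()) for i in range(1,n) if s[i,4]>=amin],reverse=True)
def ray(C,p):
    K,E=C["intrinsics"],C["extrinsics"]; d=E[:3,:3]@np.linalg.solve(K,[p[0],p[1],1.]); return E[:3,3],d/np.linalg.norm(d)
def tri(*cp):
    A=0;b=0;rs=[ray(*x) for x in cp]
    for o,d in rs: P=np.eye(3)-np.outer(d,d);A=A+P;b=b+P@o
    X=np.linalg.solve(A,b); return X,[float(np.linalg.norm((np.eye(3)-np.outer(d,d))@(X-o))) for o,d in rs]
def plane(C,p,z):
    o,d=ray(C,p); return o+d*(z-o[2])/d[2]
def proj(C,X):
    E=C["extrinsics"];p=C["intrinsics"]@(E[:3,:3].T@(np.array(X)-E[:3,3]));return p[:2]/p[2]
E
python3 - <<'E'
from h import *
C={n:camrig.camera_info(n) for n in("scene","side")}
for n in C:
    im=np.load(f"pics/{n}.npy")
    for c in R: print(n,c,blobs(mask(im,c))[:5])
    g=mask(im,"green"); g=cv2.morphologyEx(g,cv2.MORPH_CLOSE,np.ones((5,5)))
a=cv2.imread("pics/scene0.png")[130:300,100:310];b=cv2.imread("pics/side0.png")[135:360,185:375]
a=cv2.resize(a,(400,324),interpolation=2);b=cv2.resize(b,(380,450),interpolation=2)
o=np.zeros((450,790,3),np.uint8);o[:324,:400]=a;o[:,410:]=b;cv2.imwrite("pics/crop1.png",o)
E
```

```text
scene red [(181, [177.9, 154.7], [172, 147, 13, 17]), (134, [103.3, 278.4], [97, 272, 13, 14]), (56, [295.2, 180.1], [293, 168, 5, 29])]
scene orange [(34, [130.8, 199.3], [128, 195, 6, 9])]
scene green [(3037, [203.5, 258.1], [131, 207, 147, 92]), (918, [102.7, 10.7], [73, 0, 58, 35]), (608, [230.2, 178.9], [196, 163, 65, 31]), (483, [73.1, 18.1], [56, 0, 35, 43]), (87, [125.8, 247.8], [121, 238, 10, 22])]
side red [(267, [263.5, 191.7], [257, 182, 14, 21]), (196, [390.5, 295.6], [383, 288, 16, 16]), (43, [211.0, 176.2], [209, 170, 5, 14])]
side orange [(91, [296.1, 271.1], [292, 265, 9, 13])]
side green [(7212, [280.3, 283.8], [202, 182, 162, 177]), (624, [23.3, 368.9], [0, 352, 57, 32]), (469, [10.2, 25.9], [0, 0, 27, 47]), (204, [274.2, 227.2], [267, 216, 19, 22]), (18, [1.3, 349.3], [0, 346, 4, 7])]
```

View pics/crop1.png

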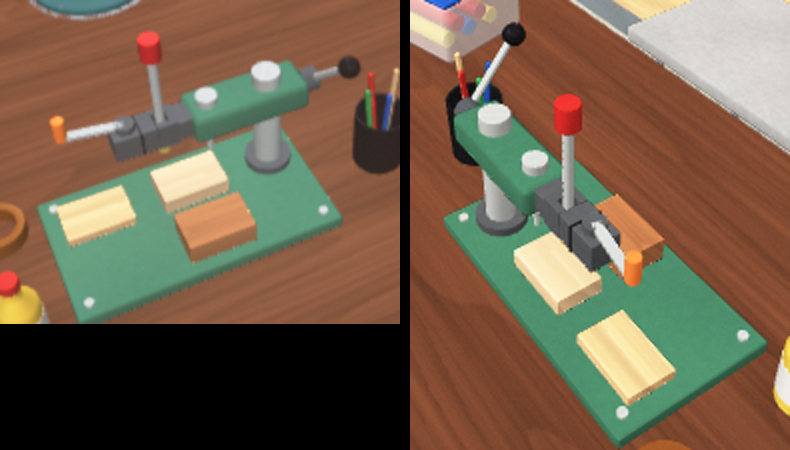

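Crop: the lever points nearly straight away from the column. Three screws are visible per view, along with the column cap, the ball and the plate corners.

```bash
python3 - <<'E'
from h import *
S,D=camrig.camera_info("scene"),camrig.camera_info("side")
sc=lambda u,v:(100+u/1.905,130+v/1.905); sd=lambda u,v:(185+(u-410)/2,135+v/2)
f=lambda n,a,b:print(n,*[np.round(x,4).tolist() for x in tri((S,a),(D,b))])
f("head",(177.9,154.7),(263.5,191.7)); f("headtop",(178,149.5),(263.7,185.))
f("knob",(130.8,199.3),(296.1,271.1))
f("ball",sc(348,67),sd(514,34)); f("colcap",sc(265,70),sd(494,116)); f("ramcap",sc(205,94),sd(535,158))
f("pivot",sc(123,127),sd(600,228))
for n,C,ps in(("sc",S,[sc(54,209),sc(89,302),sc(323,210)]),("sd",D,[sd(463,216),sd(742,336),sd(622,412)])):
    print(n,[plane(C,p,.021)[:2].round(3).tolist() for p in ps])
h=tri((S,(177.9,154.7)),(D,(263.5,191.7)))[0]; c=tri((S,sc(265,70)),(D,sd(494,116)))[0]
u=(c-h)[:2];print("rod-col",np.linalg.norm(u)); u/=np.linalg.norm(u)
print("yaw",np.arctan2(-u[0],u[1]))
bc=np.r_[h[:2]+u*.025,.045]; print("blank exp",bc,proj(S,bc),proj(D,bc))
E
```

```text
head [0.548, -0.0585, 0.2769] [0.001, 0.001]
headtop [0.5491, -0.0572, 0.2915] [0.0014, 0.0014]
knob [0.5334, -0.1779, 0.1802] [0.0013, 0.0013]
ball [0.6278, 0.1619, 0.2193] [0.0013, 0.0013]
colcap [0.5498, 0.0862, 0.1813] [0.0028, 0.0028]
ramcap [0.5501, 0.0031, 0.1772] [0.0015, 0.0015]
pivot [0.5501, -0.107, 0.168] [0.0034, 0.0034]
sc [[0.505, -0.206], [0.664, -0.209], [0.671, 0.111]]
sd [[0.512, 0.112], [0.665, -0.212], [0.507, -0.209]]
rod-col 0.14470072039774423
yaw -0.012415819964315872
blank exp [ 0.54828953 -0.03353378  0.045     ] [197.2992266  221.18624781] [257.02253731 266.94353992]
```

Yaw is about -0.01, and the rod axis is at about (0.5485,-0.058). The rod is nearly fully raised. The knob is at about (0.533,-0.178), lever angle about 0.19. The blank under the rod is the pale one at scene pixel (199,223). I raise the arm, shut the gripper and travel over the rod head.

```bash
echo '[[[0,0,-0.055,0],[0,0,-0.055,0],[-0.04,-0.0385,0,0],[-0.04,-0.0385,0,0],[-0.04,-0.0385,0,0]]]' > m.json && python3 jog.py m.json 0.0 40
echo '[[[-0.04,-0.0385,0,0],[-0.04,-0.0385,0,0],[-0.04,-0.0385,0,0],[-0.04,-0.0385,0,0],[-0.04,-0.0385,0,0]]]' > m.json && python3 jog.py m.json
echo '[[[-0.04,-0.0385,0,0],[-0.04,-0.0385,0,0],[-0.04,-0.0385,0,0],[-0.04,-0.0385,0,0],[0,0,0,0]]]' > m.json && python3 jog.py m.json
cat >> h.py <<'E'
from scipy.spatial.transform import Rotation as Ro
def rel(X,yang=None):
    s=bot.read_state(); M=Ro.from_rotvec(s["tcp_rot"]).as_matrix(); a=np.arctan2(M[1,1],M[0,1])
    print("tcp",s["tool_pos"].round(4),"yang",a.round(3),"zaxis",M[:,2].round(3),"delta",(M.T@(np.array(X)-s["tool_pos"])).round(4),"F",s["wrist_force"].round(1),"t",s["time"],"q6",s["q"][5].round(2))
E
python3 - <<'E'
from h import *
rel((.5485,-.058,.31))
E
```

```text
time: 0.72
tool_pos: [0.3392, 0.4594, 0.3408]
tcp_rot: [-0.658, -3.072, 0.001]
wrist_force: [1.0, -0.1, 0.9]
width: 0.006
grip_force: 0.0
time: 1.35
tool_pos: [0.4425, 0.2016, 0.3409]
tcp_rot: [-0.659, -3.072, 0.0]
wrist_force: [1.2, -0.1, 0.1]
width: 0.003
grip_force: 0.0
time: 1.98
tool_pos: [0.5256, -0.0061, 0.3403]
tcp_rot: [-0.667, -3.069, 0.002]
wrist_force: [-0.4, 0.4, 0.3]
width: 0.0
grip_force: 0.0
tcp [ 0.5256 -0.0061  0.3403] yang 1.143 zaxis [-0.001 -0.001 -1.   ] delta [-0.0424 -0.0377  0.0304] F [-0.4  0.4  0.3] t 1.975 q6 -1.2
```

```bash
echo '[[[-0.0424,-0.0377,0,0],[0,0,0.02,0],[0,0,0.01,0],[0,0,0,0]]]' > m.json && python3 jog.py m.json
python3 - <<'E'
from h import *
rel((.5485,-.058,.292))
C=camrig.camera_info("wrist");im=camrig.read_camera("wrist");cv2.imwrite("pics/w1.png",im[...,::-1])
b=blobs(mask(im,"red"));print(b[:3]); print(proj(C,(.5485,-.058,.292)),proj(C,(.5485,-.058,.277)), plane(C,b[0][1],.285))
E
```

```text
time: 2.48
tool_pos: [0.5469, -0.053, 0.3095]
tcp_rot: [-0.656, -3.069, -0.0]
wrist_force: [0.1, -0.1, -0.5]
width: -0.001
grip_force: 0.0
tcp [ 0.5469 -0.053   0.3095] yang 1.149 zaxis [-0.003  0.001 -1.   ] delta [-0.0035 -0.004   0.0175] F [ 0.1 -0.1 -0.5] t 2.475 q6 -1.29
[(1222, [239.5, 224.5], [218, 206, 47, 44]), (124, [502.8, 95.2], [493, 91, 19, 10])]
[242.06206685 244.02958047] [242.77191813 232.99656739] [ 0.54040491 -0.05601893  0.285     ]
```

View pics/w1.png

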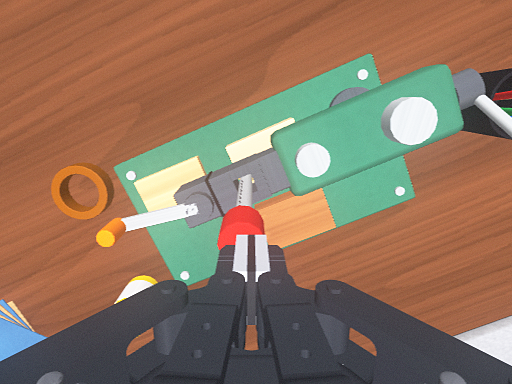

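Wrist view: the finger tips are over the red head, which they partly hide. The knob top is at (107,239) and the hub at (201,205). I correct the residual and refine the pivot and knob.

```bash
python3 - <<'E'
from h import *
C=camrig.camera_info("wrist")
im=cv2.imread("pics/w1.png")[...,::-1];b=blobs(mask(im,"orange"));print(b[:2])
k=plane(C,(106,239),.201);p=plane(C,(201,205),.175);print("knob",k,"pivot",p,np.linalg.norm(k-p))
print("colcap",plane(C,(413,121),.182),"blank",plane(C,(262,140),.043),proj(C,(.548,-.033,.043)))
E
echo '[[[-0.0035,-0.004,0,0],[0,0,0.006,0],[0,0,0.003,0],[0,0,0,0]]]' > m.json && python3 jog.py m.json
python3 - <<'E'
from h import *
rel((.5485,-.058,.292))
E
```

```text
[(1139, [78.0, 191.8], [51, 165, 56, 54]), (255, [114.1, 227.3], [97, 218, 28, 27])]
knob [ 0.53651907 -0.17767334  0.201     ] pivot [ 0.54805216 -0.10069272  0.175     ] 0.08206721909844293
colcap [0.55256194 0.08700982 0.182     ] blank [ 0.53373011 -0.03148862  0.043     ] [265.50105397 151.09523273]
time: 3.02
tool_pos: [0.5496, -0.0595, 0.3018]
tcp_rot: [-0.659, -3.071, -0.0]
wrist_force: [0.1, -1.0, 0.9]
width: 0.002
grip_force: 0.0
tcp [ 0.5496 -0.0595  0.3018] yang 1.148 zaxis [-0.001  0.    -1.   ] delta [0.0016 0.0009 0.0098] F [ 0.1 -1.   0.9] t 3.025 q6 -1.3
```

```bash
for i in 1; do echo '[[[0,0,0.002,0],[0,0,0.002,0],[0,0,0.002,0],[0,0,0.002,0],[0,0,0.002,0]]]' > m.json && python3 jog.py m.json; done
echo '[[[0,0,0.002,0],[0,0,0.002,0],[0,0,0.002,0],[0,0,0.002,0],[0,0,0.002,0]]]' > m.json && python3 jog.py m.json
```

```text
time: 3.65
tool_pos: [0.5499, -0.0596, 0.2921]
tcp_rot: [-0.659, -3.072, 0.0]
wrist_force: [-0.4, -0.7, -0.5]
width: -0.0
grip_force: 0.0
time: 4.28
tool_pos: [0.5499, -0.0596, 0.2823]
tcp_rot: [0.659, 3.071, 0.0]
wrist_force: [-0.9, 0.2, 3.5]
width: -0.003
grip_force: 1.8
```

The pusher is in contact and moving the rod at 3.5 N. I lower faster to about 0.242, still above any possible touch.

```bash
echo '[[[0,0,0.004,0],[0,0,0.004,0],[0,0,0.004,0],[0,0,0.004,0],[0,0,0.004,0]]]' > m.json && python3 jog.py m.json
echo '[[[0,0,0.004,0],[0,0,0.004,0],[0,0,0.004,0],[0,0,0.004,0],[0,0,0.003,0]]]' > m.json && python3 jog.py m.json
python3 - <<'E'
from h import *
for n in("scene","side"):
    im=camrig.read_camera(n);cv2.imwrite(f"pics/{n}2.png",im[...,::-1])
a=cv2.imread("pics/scene2.png")[140:270,110:290];b=cv2.imread("pics/side2.png")[170:345,195:345]
a=cv2.resize(a,(450,325),interpolation=2);b=cv2.resize(b,(340,397),interpolation=2)
o=np.zeros((400,790,3),np.uint8);o[:325,:450]=a;o[:397,450:]=b;cv2.imwrite("pics/crop2.png",o)
E
```

```text
time: 4.9
tool_pos: [0.5499, -0.0596, 0.262]
tcp_rot: [-0.659, -3.072, 0.0]
wrist_force: [-1.1, -0.4, 3.4]
width: 0.001
grip_force: 1.9
time: 5.52
tool_pos: [0.5499, -0.0596, 0.243]
tcp_rot: [0.659, 3.072, -0.0]
wrist_force: [-0.5, -0.0, 4.5]
width: -0.002
grip_force: 1.9
```

View pics/crop2.png

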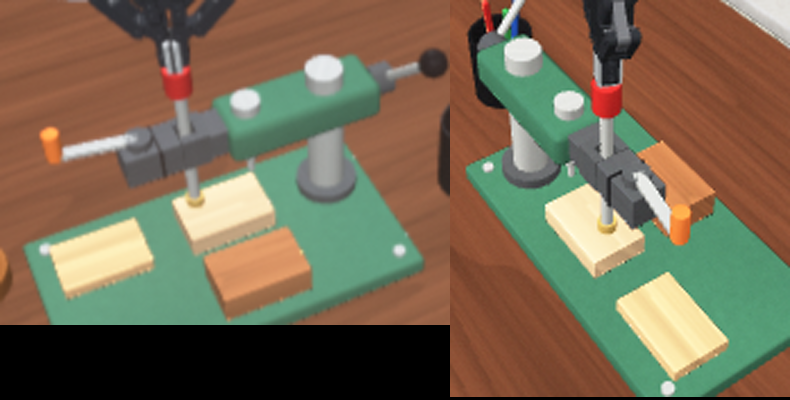

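The brass foot is now above the middle, plywood blank, with the gap still open. I go 12 mm more at 16 mm/s, then slow.

```bash
echo '[[[0,0,0.0024,0],[0,0,0.0024,0],[0,0,0.0024,0],[0,0,0.0024,0],[0,0,0.0014,0]]]' > m.json && python3 jog.py m.json
echo '[[[0,0,0.0005,0],[0,0,0.0005,0],[0,0,0.0005,0],[0,0,0.0005,0],[0,0,0.0005,0]]]' > m.json && python3 jog.py m.json | sed -n '2p;4p'
```

```text
time: 6.25
tool_pos: [0.5499, -0.0596, 0.2321]
tcp_rot: [-0.659, -3.072, 0.0]
wrist_force: [-0.5, 0.1, 2.6]
width: 0.002
grip_force: 1.8
tool_pos: [0.5499, -0.0596, 0.2298]
wrist_force: [-1.1, 0.1, 3.4]
```

```bash
echo '[[[0,0,0.0005,0],[0,0,0.0005,0],[0,0,0.0005,0]]]' > m.json && python3 jog.py m.json| sed -n '2p;4p'
```

```text
tool_pos: [0.5499, -0.0596, 0.2282]
wrist_force: [-0.3, 0.3, 3.0]
```

```bash
cat > ok.py <<'E'
import sys
from workcell import bot, camrig, finish_job
s=bot.read_state();f=s["wrist_force"][2];print(s["tool_pos"][2].round(5),f.round(2));sys.exit(f>5.5)
E
echo '[[[0,0,0.0003,0],[0,0,0.0002,0]]]' > m.json && python3 jog.py m.json >/dev/null; python3 ok.py &&
echo '[[[0,0,0.0003,0],[0,0,0.0002,0]]]' > m.json && python3 jog.py m.json >/dev/null; python3 ok.py &&
echo '[[[0,0,0.0003,0],[0,0,0.0002,0]]]' > m.json && python3 jog.py m.json >/dev/null; python3 ok.py
```

```text
0.22779 3.2
0.22779 3.2
0.22779 3.2False
False
False
```

```bash
sed -i 's/exit(f>5.5)/exit(int(f>5.5))/' ok.py
echo '[[[0,0,0.0003,0],[0,0,0.0002,0]]]' > m.json && python3 jog.py m.json >/dev/null; python3 ok.py &&
echo '[[[0,0,0.0003,0],[0,0,0.0002,0]]]' > m.json && python3 jog.py m.json >/dev/null && python3 ok.py &&
echo '[[[0,0,0.0003,0],[0,0,0.0002,0]]]' > m.json && python3 jog.py m.json >/dev/null && python3 ok.py &&
echo '[[[0,0,0.0003,0],[0,0,0.0002,0]]]' > m.json && python3 jog.py m.json >/dev/null && python3 ok.py &&
echo '[[[0,0,0.0003,0],[0,0,0.0002,0]]]' > m.json && python3 jog.py m.json >/dev/null && python3 ok.py
```

```text
0.22731 3.81
0.22678 3.33
0.22632 4.88
0.22633 6.66
```

```bash
echo '[[[0,0,0,0],[0,0,0,0]]]' > m.json && python3 jog.py m.json >/dev/null; python3 ok.py;echo '[[[0,0,0,0]]]' > m.json && python3 jog.py m.json >/dev/null; python3 ok.py
```

```text
0.22634 6.05
0.22635 6.2
```

```bash
echo '[[[0,0,0.0002,0],[0,0,0,0]]]' > m.json && python3 jog.py m.json >/dev/null; python3 ok.py; echo '[[[0,0,0,0]]]' > m.json && python3 jog.py m.json >/dev/null; python3 ok.py
```

```text
0.22632 6.35
0.22633 7.05
```

Contact is steady at about 3 N on the blank, with the TCP stopped at 0.2263. I back off straight up and turn the wrist so the closed fingers can push the knob face-on.

```bash
echo '[[[0,0,-0.002,0],[0,0,-0.02,0],[0,0,-0.03,0],[0,0,0,0.166],[0,0,0,0.166]]]' > m.json && python3 jog.py m.json >/dev/null
echo '[[[0,0,0,0.166],[0,0,0,0.166],[0,0,0,0.166],[0,0,0,0.166],[0,0,0,0.166]]]' > m.json && python3 jog.py m.json >/dev/null
echo '[[[0,0,0,0.166],[0,0,0,0]]]' > m.json && python3 jog.py m.json >/dev/null
python3 - <<'E'
from h import *
rel((.582,-.185,.183))
C=camrig.camera_info("wrist");im=camrig.read_camera("wrist");cv2.imwrite("pics/w3.png",im[...,::-1])
print(blobs(mask(im,"orange"))[:3],blobs(mask(im,"red"))[:2],proj(C,(.5355,-.1775,.19)),proj(C,(.5485,-.058,.226)))
S,D=camrig.camera_info("scene"),camrig.camera_info("side")
a,b=[blobs(mask(camrig.read_camera(n),"red"))for n in("scene","side")];print(a[:2],b[:2])
a,b=[min(x,key=lambda q:abs(q[1][0]-u))for x,u in((a,178),(b,263))];print(tri((S,a[1]),(D,b[1])))
E
```

```text
tcp [ 0.5502 -0.0596  0.2785] yang -0.178 zaxis [ 0.001 -0.    -1.   ] delta [-0.1177  0.0534  0.0955] F [0.4 0.2 0.4] t 10.75 q6 0.03
[(147, [251.1, 333.8], [245, 325, 12, 20])] [(1543, [248.4, 209.4], [229, 185, 40, 49])] [258.55274119 337.11889853] [247.59989177 214.01309935]
[(160, [181.0, 176.2], [175, 169, 12, 16]), (134, [103.3, 278.4], [97, 272, 13, 14])] [(230, [263.7, 217.7], [257, 208, 14, 20]), (196, [390.5, 295.6], [383, 288, 16, 16])]
(array([ 0.54797248, -0.05890071,  0.21289511]), [0.0010475878244059662, 0.0010475878244059372])
```

View pics/w3.png

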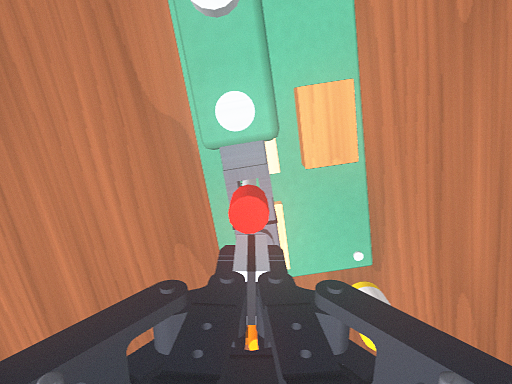

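The wrist view shows the head staying down (measured mid-height 0.213, so its top is about 0.2265). I move beside the knob and go down.

```bash
echo '[[[-0.04,0.0178,0,0],[-0.04,0.0178,0,0],[-0.0377,0.0178,0,0],[0,0,0,0],[0,0,0.02,0]]]' > m.json && python3 jog.py m.json >/dev/null
python3 - <<'E'
from h import *
rel((.582,-.185,.184))
C=camrig.camera_info("wrist");im=camrig.read_camera("wrist");print(blobs(mask(im,"orange"))[:3])
cv2.imwrite("pics/w4.png",im[...,::-1])
E
```

```text
tcp [ 0.5825 -0.1852  0.2589] yang -0.18 zaxis [ 0.004 -0.001 -1.   ] delta [ 0.0001 -0.0008  0.0749] F [-0.1  0.2  0.3] t 11.525 q6 -0.17
[(1029, [192.9, 248.8], [168, 223, 60, 55]), (177, [182.2, 204.0], [165, 193, 29, 32])]
```

View pics/w4.png

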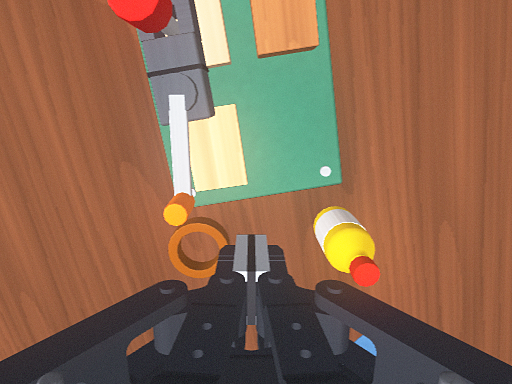

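Here the knob top is at (175,214), the hub at (180,92), and the fingers are clear on the +x side of the knob. I measure the knob and go down.

```bash
python3 - <<'E'
from h import *
C=camrig.camera_info("wrist");print(plane(C,(175,214),.201),plane(C,(180,92),.175))
E
echo '[[[0,0,0.03,0],[0,0,0.03,0],[0,0,0.013,0],[0,0,0,0],[0,0,0,0]]]' > m.json && python3 jog.py m.json
python3 - <<'E'
from h import *
rel((.5355,-.178,.184))
E
```

```text
[ 0.53363728 -0.17425396  0.201     ] [ 0.54856647 -0.10263772  0.175     ]
time: 12.2
tool_pos: [0.5821, -0.1848, 0.1858]
tcp_rot: [2.41, 2.012, 0.001]
wrist_force: [0.5, 0.4, 0.3]
width: -0.004
grip_force: 0.0
tcp [ 0.5821 -0.1848  0.1858] yang -0.179 zaxis [ 0.002 -0.001 -1.   ] delta [-0.0016 -0.0471  0.0017] F [0.5 0.4 0.3] t 12.2 q6 -0.17
```

```bash
echo '[[[0.002,-0.01,0,0],[0,-0.008,0,0],[0,-0.004,0,0],[0,-0.004,0,0],[0,-0.004,0,0]]]' > m.json && python3 jog.py m.json|sed -n '1,2p;4p'
echo '[[[0,-0.004,0,0],[0,-0.004,0,0],[0,-0.003,0,0]]]' > m.json && python3 jog.py m.json|sed -n '1,2p;4p'
```

```text
time: 12.82
tool_pos: [0.553, -0.178, 0.185]
wrist_force: [3.3, -1.8, -1.1]
time: 13.2
tool_pos: [0.5415, -0.1757, 0.1849]
wrist_force: [3.5, -1.7, 0.0]
```

```bash
cat > lev.py <<'E'
from h import *
s=bot.read_state();M=Ro.from_rotvec(s["tcp_rot"]).as_matrix();y=M[:2,1];p=s["tool_pos"][:2]-[.5485,-.1027];k=p-.019*y
print("face th",(-np.arctan2(y[1],y[0])).round(3),"knob th",np.arctan2(-k[0],-k[1]).round(3),"rad",np.linalg.norm(k).round(4),"F tool",(M.T@s["wrist_force"]).round(1),"z",s["tool_pos"][2].round(4),s["time"])
E
echo '[[[0,-0.004,0,0.12],[-0.001,-0.006,0,0.12],[-0.001,-0.0075,0,0.1],[-0.001,-0.0075,0,0.1],[-0.001,-0.0075,0,0.1]]]' > m.json && python3 jog.py m.json>/dev/null; python3 lev.py
```

```text
face th 0.723 knob th 0.802 rad 0.0729 F tool [-0.4  4.3 -0.5] z 0.1848 13.825
```

```bash
echo '[[[-0.0015,-0.0075,0,0.11],[-0.0015,-0.0075,0,0.11],[-0.0015,-0.0075,0,0.1],[-0.0015,-0.006,0,0.1]]]' > m.json && python3 jog.py m.json>/dev/null; python3 lev.py
```

```text
face th 1.143 knob th 1.183 rad 0.0734 F tool [2.8 4.7 1.6] z 0.1851 14.325
```

```bash
echo '[[[-0.001,-0.005,0,0.08],[-0.001,-0.005,0,0.08],[0,-0.002,0,0.04]]]' > m.json && python3 jog.py m.json>/dev/null; python3 lev.py
echo '[[[0,-0.001,0,0],[0,-0.001,0,0]]]' > m.json && python3 jog.py m.json>/dev/null; python3 lev.py
```

```text
face th 1.341 knob th 1.344 rad 0.0731 F tool [ 1.2  4.9 -0.8] z 0.185 14.7
face th 1.339 knob th 1.369 rad 0.0732 F tool [-0.1  6.7 -1.3] z 0.1849 14.95
```

```bash
echo '[[[0,-0.001,0,0],[0,-0.0005,0,0]]]' > m.json && python3 jog.py m.json>/dev/null; python3 lev.py
echo '[[[0,-0.001,0,0],[0,0,0,0]]]' > m.json && python3 jog.py m.json>/dev/null; python3 lev.py
```

```text
face th 1.339 knob th 1.371 rad 0.0732 F tool [ 0.9  9.8 -1. ] z 0.1851 15.2
face th 1.339 knob th 1.373 rad 0.0732 F tool [ 0.4 11.1 -0.1] z 0.1851 15.45
```

The knob has stopped while the force climbs (5 to 11 N), so this is the hard stop. One more small press, then retreat and verify.

```bash
echo '[[[0,-0.001,0,0],[0,0,0,0]]]' > m.json && python3 jog.py m.json>/dev/null; python3 lev.py
echo '[[[0,0.004,0,0],[0,0.02,0,0],[0,0.02,0,0],[0,0,-0.05,0],[0,0,-0.05,0]]]' > m.json && python3 jog.py m.json>/dev/null
echo '[[[0,0.05,-0.03,0],[0,0.03,0,0],[0,0,0,0],[0,0,0,0]]]' > m.json && python3 jog.py m.json>/dev/null
python3 - <<'E'
from h import *
rel((.5,-.1,.3))
S,D=camrig.camera_info("scene"),camrig.camera_info("side")
I={n:camrig.read_camera(n) for n in("scene","side")}
for c,u,v in(("red",181,263),("orange",140,260)):
    a,b=blobs(mask(I["scene"],c),8),blobs(mask(I["side"],c),8);print(c,a[:3],b[:3])
    if a and b:
        a,b=min(a,key=lambda q:abs(q[1][0]-u)),min(b,key=lambda q:abs(q[1][0]-v));X=tri((S,a[1]),(D,b[1]));print(X,np.arctan2(.5485-X[0][0],-.1027-X[0][1]))
a=I["scene"][120:330,60:340];b=I["side"][135:385,185:425]
o=np.zeros((400,790,3),np.uint8);o[:300,:400]=cv2.resize(a,(400,300),interpolation=2);o[:396,410:]=cv2.resize(b,(380,396),interpolation=2);cv2.imwrite("pics/end.png",o[...,::-1])
E
```

```text
face th 1.339 knob th 1.375 rad 0.0732 F tool [-0.5 14.7  0.9] z 0.1852 15.7
tcp [ 0.508  -0.2525  0.3135] yang -1.341 zaxis [-0.002  0.002 -1.   ] delta [ 0.027  -0.1503  0.0138] F [0.  0.3 0.3] t 16.825 q6 0.84
red [(160, [181.0, 176.2], [175, 169, 12, 16]), (134, [103.3, 278.4], [97, 272, 13, 14]), (55, [295.2, 180.2], [293, 168, 5, 29])] [(230, [263.7, 217.7], [257, 208, 14, 20]), (196, [390.5, 295.6], [383, 288, 16, 16]), (41, [211.1, 176.4], [209, 170, 5, 14])]
(array([ 0.54797248, -0.05890071,  0.21289511]), [0.0010475878244059662, 0.0010475878244059372]) 3.1295492386723924
orange [(28, [148.9, 173.5], [146, 171, 6, 6])] [(86, [248.7, 264.3], [245, 257, 8, 14]), (54, [318.5, 359.9], [308, 356, 21, 10]), (10, [304.0, 359.2], [303, 357, 4, 5])]
(array([ 0.47257173, -0.11589335,  0.18179283]), [0.002342697247523927, 0.0023426972475239067]) 1.3987533825062413
```

View pics/end.png

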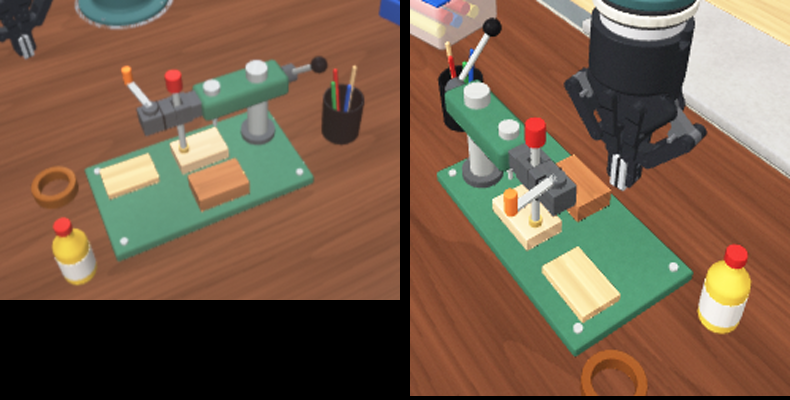

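The lever measures 1.40 (locked), the rod head hasn't moved since touchdown, the foot is on the blank, and the arm is clear with nothing disturbed.

```bash
python3 -c "from workcell import bot, camrig, finish_job; print(finish_job())"
```

```text
the job is handed in; nothing more can be done
None
```

The depth stop is set: the foot rests on the plywood blank at about 3 N, the clamp lever is locked at its hard stop (about 1.4 rad), nothing else was moved, and the job is handed in (no verdict was shown).

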